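# Clamp the cylinder head and hold its valve spring compressed

## Task

Fasten the small cylinder head on the blue spring rig by turning its three orange tee knobs clockwise, fully home against their stops, and leave the spring alone until all three are home. Then press the red-gripped lever down until the valve spring under its foot is compressed by 12 mm (2 mm either way will do, never near coil bind) and finish your program while you are still holding it there, steadily, so that I can pick out the collets. Do not disturb the tray, tin, spark plug and spanner beside the rig.

Things in the scene. Friction and masses are not known exactly. Their poses are not given: they have to be found in the camera images.
- spring_rig: fixed rig: blue steel plate on the bench, x = -102 to 138 mm, y = -135 to 135 mm, top at 20 mm, with a finned aluminium cylinder head on it (64 mm high). Origin: on the bench below the axis of the valve spring that the lever presses; x points from the red grip to the hinge post (ahead of the robot, within 20 degrees), y to the left, z up. The second spring at y = -34 mm is not part of this job
- valve_lever: lever: steel bar 10 mm wide, 20 mm tall, level at rest, with a red ribbed grip 25 mm thick, 100 mm long at the robot's end. Origin on the hinge pin, 100 mm behind the valve axis, 136 mm above the bench; x points away from the grip. The grip goes down on an arc about the pin; the spring returns it. Down-push at lever_grip: about 5 N to start, 14 N at 12 mm, coil bind at 19 mm of spring travel
- lever_grip (a point): middle of the red grip, on its axis, 220 mm in front of the hinge pin and 136 mm above the bench at rest. Goes down 2.2 mm for every 1 mm of spring compression (26.4 mm for 12 mm)
- retainer (a point): top face of the spring retainer (dark steel ring, 31 mm across) under the lever's foot, on the valve axis: 102 mm above the bench at rest, and it goes down by as much as the spring is compressed (90 mm at 12 mm)
- knob_a (a point): front left clamp: centre of its orange tee bar, 54 mm long along this point's x axis, 13 mm wide, 26 mm tall (this point is 109 mm above the bench), on a vertical stud at x = -42, y = 105 mm of the rig. The steel dog below points along +x. Stiff (0.12 N m), stays where left; clockwise from above tightens. Home: dog over the head's flange, towards the valves, at a hard stop
- knob_b (a point): rear left clamp, like knob_a: at x = 46, y = 105 mm of the rig
- knob_c (a point): right clamp, like knob_a but its dog points along this point's -x axis: at x = 2, y = -105 mm of the rig
- clamp_a (a joint): turn of the clamp with knob_a: 0 loose (dog parallel to the rig's x axis), grows clockwise seen from above, 1.571 = home stop (bar square to the lever)
- clamp_b (a joint): the same for knob_b
- clamp_c (a joint): the same for knob_c
- parts_tray: grey steel parts tray 66 x 152 x 22 mm, loose, right of the rig; origin at the centre of its underside
- grease_tin: small tin, 49 mm across, 54 mm high, loose, right of the rig; origin at the centre of its underside
- spark_plug: spark plug 70 mm long lying left of the rig, loose; origin under its centre
- spanner_0: spanner 191 mm long lying left of the rig, loose; origin under its centre

How it is judged:
By the outcome, as a careful person would: the job done as asked, in the order asked, and still so for the second after the job is handed in, while the arm keeps its last pose, push and grip.
It also fails if it takes over 61 s, if anything falls off the work surface, if the arm or the gripper's body presses on something with over 40 N, if the wrist force passes 120 N, or if a joint passes its speed limit or range.

## Robot

A 6-joint arm with a two-finger parallel gripper is mounted at the origin on a cart in front of the work surface, level with it; the furniture and walls round the work are solid. World frame = base frame: x ahead of the robot, y to its left, z up, the work surface at z = 0. Lengths are in m, angles in rad, forces in N, time in s.
With the tool pointing down it reaches from about 0.25 to 0.725 m from the base axis. Payload 9.7 kg.
Tool frame: the origin (TCP) lies on the centre line of the jaws, within the pads' length; the fingertips stand tip_reach ahead of it and the grasp point (between the pads) lies 8 mm behind it (tip_reach is the distance from the TCP to the fingertips, in m); z points along the fingers, y is the line along which they close (so a half turn about z gives the same grasp; the last joint's range is limited). The gripper opens to 85 mm and grips with 20 to 120 N. Pads are 22 mm wide; open, the fingers measure 114 mm over their backs; the gripper's body (76 mm by 85 mm) begins 54 mm behind the grasp point. The pads swing forward as they close: fully open they stand 13 mm farther back than shut.
Start: joints at [1.129, 0.087, 0.176, 1.66, 0, 1.571], TCP at [0.235, 0.497, 0.242] pointing down, gripper open.
Joint ranges: [-3.13, 3.13], [-0.85, 1.81], [-1.15, 1.24], [-2.2, 2.28], [-1.44, 1.52], [-3.14, 3.14]. Speed limits (rad/s): [2.22, 2.22, 2.57, 3.14, 3.14, 3.14].

## Interface

Orientations are given as a rotation vector (axis times angle).
In Python, from cell import get_obs, grab_frame, camera_params, close_job, tip_reach gives the robot as it stands.
- The arm moves only by the shell command python3 -m creep 'ROWS' [FORCE]. ROWS is JSON, one flat list of numbers, 5 for each row, row after row: the closure, from 0 (fully open) to 1 (shut), then the shift along the tool's x, y, z in m, then the turn about the tool's z in degrees. In form: [fingers, x, y, z, turn, fingers, x, y, z, turn, ...]. A call has 1 to 12 rows; each row shifts and turns the commanded pose from where the row before left it, along the tool's axes as they then stand; what a row does not reach is not made up. A row lasts 1/8 s, in which the tool goes at most 62.5 mm and 10.7 degrees, less where a joint would pass 70% of its speed; a pose out of reach is approached as far as the arm can. A call is refused whole if a number of a shift passes 0.0625 or a number of a turn 10.7, either way. A call with a gripper value outside its range is refused whole. The fingers move at their own pace and stop on an object; FORCE is the grip in N (left out, the last holds). Time passes only in rows, so rows that do not move let the fingers close. It gives the time, the measured TCP pose, the force, the opening and the grip force at its end, in the units of the state.
- get_obs(): the state, without advancing time (a new reading comes with each control period).
- grab_frame(name): name is "scene" or "top" or "wrist"; returns (picture, depth): 384x512x3 uint8, red, green, blue; 384x512 float32, m along the optical axis (not along the pixel's ray), 0 where there is no reading.
- camera_params(name): a dict with "fx", "fy", "cx", "cy" (pixels), "rvec" (rotation vector, rad) and "tvec" (3), from world to camera coordinates, as OpenCV has them; the wrist camera has in their place "tool_from_camera" (4x4, takes a point from camera to tool coordinates, whose origin is the TCP and whose axes are the flange's). Camera axes: x right, y down, z forward; pixel columns grow to the right and rows downward; lengths in m; the calibration is good to about 2 mm. A picture is of the moment at which its call begins: read the wrist's pose just before it. camera_params takes no time and is no camera call.
- close_job(): hands the job in; it is judged then, once.
The state is a dict: "t": time; "joint_pos": joint angles; "qd": joint speeds; "joint_torque": joint torques, N m; "ee_pos": TCP position; "ee_rot": TCP orientation; "force": force on the tool from outside, world axes, zero at the start; "ft_torque": the same for the moment, N m; "finger_gap": finger opening in m; "grip_force": force on a finger pad.
Only numpy, scipy, OpenCV 4.12 (cv2) and the standard library are available. Lean on these libraries where they do the work, as an engineer would, in place of code of your own. Each camera call takes 0.05 s, during which the arm holds its last target. There are 200 camera calls.

## Working session

There is one attempt and no reset: what is moved stays moved. The work goes in short steps, Python scripts to look and compute and a shell command to move; the robot and the scene stay as the last step left them, time stands still between calls to the robot, and variables do not carry over. Pictures are saved under pics/ and viewed, at most 10 in all, crops included, and the job is handed in when it is done.

```bash
mkdir -p pics; ls
cat > h.py <<'E'
import numpy as np, cv2
from cell import get_obs, grab_frame, camera_params, tip_reach
from scipy.spatial.transform import Rotation as R
def cam(name,obs=None):
    p=camera_params(name); K=np.array([[p['fx'],0,p['cx']],[0,p['fy'],p['cy']],[0,0,1.]])
    if name=='wrist':
        T=np.eye(4);T[:3,:3]=R.from_rotvec(obs['ee_rot']).as_matrix();T[:3,3]=obs['ee_pos']
        T=T@np.array(p['tool_from_camera'])
    else:
        T=np.eye(4);T[:3,:3]=R.from_rotvec(np.ravel(p['rvec'])).as_matrix();T[:3,3]=np.ravel(p['tvec']);T=np.linalg.inv(T)
    return K,T
def ray(K,T,uv):
    d=T[:3,:3]@np.linalg.inv(K)@np.array([uv[0],uv[1],1.]);return T[:3,3],d
def onplane(K,T,uv,z):
    o,d=ray(K,T,uv);return o+d*(z-o[2])/d[2]
def meet(r1,r2):
    (a,d),(b,e)=r1,r2; s=np.linalg.lstsq(np.c_[d,-e],b-a,rcond=None)[0]
    p,q=a+d*s[0],b+e*s[1]; return (p+q)/2,np.linalg.norm(p-q)
def pts(K,T,dep,mask):
    v,u=np.nonzero(mask&(dep>0));z=dep[v,u]
    return (T[:3,:3]@(np.linalg.inv(K)@np.c_[u,v,np.ones(len(u))].T*z)).T+T[:3,3]
def hsv(im,lo,hi): return cv2.inRange(cv2.cvtColor(im,cv2.COLOR_RGB2HSV),np.array(lo),np.array(hi))
def blobs(m,amin=40):
    n,l,s,c=cv2.connectedComponentsWithStats(m); return [(i,s[i],c[i],l==i) for i in range(1,n) if s[i][4]>amin]
E
python3 - <<'E'
from h import *
o=get_obs(); print({k:np.round(v,3) for k,v in o.items()}, tip_reach if not callable(tip_reach) else tip_reach())
a=[]
for n in ['scene','top','wrist']:
    im,d=grab_frame(n); np.savez(f'pics/{n}0.npz',im=im,d=d); a.append(im)
    K,T=cam(n,o); print(n,K[0,0],T.round(3).tolist())
cv2.imwrite('pics/a.png',cv2.resize(np.hstack(a[:2]),(800,300))[:,:,::-1])
cv2.imwrite('pics/top.png',a[1][:,:,::-1])
E
```

```text
pics
{'t': np.float64(0.0), 'joint_pos': array([ 1.129,  0.087,  0.175,  1.66 , -0.   ,  1.571]), 'qd': array([-0.001, -0.001,  0.001, -0.002,  0.001, -0.   ]), 'joint_torque': array([ 0.0000e+00, -5.2039e+01,  4.6480e+01,  1.6000e-02,  0.0000e+00,
       -0.0000e+00]), 'ee_pos': array([0.235, 0.497, 0.242]), 'ee_rot': array([-6.880e-01, -3.065e+00,  2.000e-03]), 'force': array([-0.202,  0.717,  0.662]), 'ft_torque': array([-0.018, -0.062, -0.014]), 'grip_force': np.float64(0.0), 'finger_gap': np.float64(0.085)} 0.011
scene 464.494160454472 [[0.857, -0.384, 0.345, 0.173], [-0.516, -0.656, 0.552, -0.559], [0.014, -0.65, -0.76, 0.915], [0.0, 0.0, 0.0, 1.0]]
top 451.9822266239848 [[-0.005, -0.987, 0.158, 0.38], [-1.0, 0.007, 0.013, 0.042], [-0.014, -0.158, -0.987, 1.123], [0.0, 0.0, 0.0, 1.0]]
wrist 330.30220999601886 [[0.428, 0.854, 0.295, 0.16], [0.904, -0.404, -0.141, 0.534], [-0.001, 0.327, -0.945, 0.374], [0.0, 0.0, 0.0, 1.0]]
```

View pics/top.png

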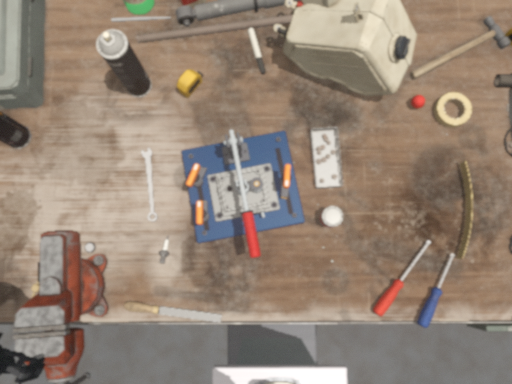

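View pics/a.png

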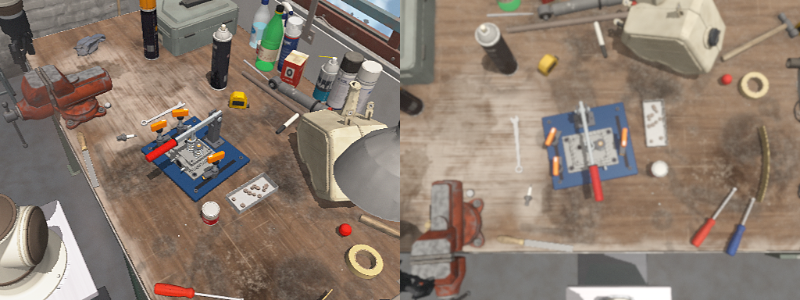

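The top view shows the blue rig with orange bars at about (193,175) rear left, (200,212) front left and (287,175) right. The red grip is near (250,235), the tray at (326,157), the tin at (332,215), and the plug and spanner sit to the left. In the scene view the same bars stand on the rig at about (158,127), (180,113) and (215,157).

Run:
```python
from h import *
res={}
for n in ['top','scene']:
    f=np.load(f'pics/{n}0.npz');im,d=f['im'],f['d'];K,T=cam(n)
    m=hsv(im,(8,170,140),(20,255,255)); r=hsv(im,(0,150,90),(5,255,255))|hsv(im,(174,150,90),(180,255,255))
    print(n)
    for nm,mm,z in (('org',m,.122),('red',r,.136)):
        for i,s,c,l in blobs(mm,30):
            P=onplane(K,T,c,z)
            if not(.25<P[0]<.75 and -.25<P[1]<.3): continue
            q=pts(K,T,d,l); rect=cv2.minAreaRect(np.argwhere(l)[:,::-1].astype(np.float32))
            # top-face points
            t=q[q[:,2]>np.percentile(q[:,2],90)-.008]
            u,S,V=np.linalg.svd(t[:,:2]-t[:,:2].mean(0))
            print(nm,s[4],c.round(1),'plane',P.round(3),'top pts',len(t),t.mean(0).round(4),'zmax',np.percentile(q[:,2],95).round(4),'dir deg',np.degrees(np.arctan2(V[0,1],V[0,0])).round(1),'ext',np.ptp((t[:,:2]-t[:,:2].mean(0))@V[0]).round(3))
            res.setdefault(n,[]).append((nm,t.mean(0)))
    b=hsv(im,(100,120,50),(120,255,200))
    if n=='top':
        i,s,c,l=max(blobs(b),key=lambda x:x[1][4]); mm=cv2.morphologyEx(l.astype(np.uint8),cv2.MORPH_CLOSE,np.ones((25,25)))
        rc=cv2.minAreaRect(np.argwhere(mm>0)[:,::-1].astype(np.float32)); bx=cv2.boxPoints(rc)
        C=np.array([onplane(K,T,p,.02) for p in bx]);print('plate corners',C.round(4).tolist(),np.linalg.norm(np.diff(C,axis=0),axis=1))
```

```text
top
red 422 [251.2 235.2] plane [0.454 0.062 0.136] top pts 403 [0.4543 0.0614 0.1459] zmax 0.1492 dir deg -169.0 ext 0.097
red 407 [387.6 297.4] plane [ 0.32  -0.228  0.136] top pts 326 [ 0.3116 -0.2598  0.0248] zmax 0.0285 dir deg 140.5 ext 0.094Traceback (most recent call last):
  File "<stdin>", line 19, in <module>
ValueError: max() iterable argument is empty
```

Run:
```python
from h import *
f=np.load('pics/top0.npz');im=f['im'];h=cv2.cvtColor(im,cv2.COLOR_RGB2HSV)
print(h[175,193],h[212,200],h[175,287],h[160,203],h[225,285])
for n in ['top','scene']:
    f=np.load(f'pics/{n}0.npz');im,d=f['im'],f['d'];K,T=cam(n)
    m=hsv(im,(8,140,120),(22,255,255)); r=hsv(im,(0,150,90),(5,255,255))|hsv(im,(174,150,90),(180,255,255))
    print(n)
    for nm,mm,z in (('org',m,.122),('red',r,.136)):
        for i,s,c,l in blobs(mm,25):
            P=onplane(K,T,c,z)
            if not(.25<P[0]<.75 and -.15<P[1]<.3): continue
            q=pts(K,T,d,l)
            t=q[q[:,2]>np.percentile(q[:,2],90)-.008]
            if len(t)<8: continue
            u,S,V=np.linalg.svd(t[:,:2]-t[:,:2].mean(0),full_matrices=False)
            print(nm,s[4],c.round(1),'top pts',len(t),t.mean(0).round(4),'zmax',np.percentile(q[:,2],95).round(4),'dir deg',np.degrees(np.arctan2(V[0,1],V[0,0])).round(1),'ext',np.ptp((t[:,:2]-t[:,:2].mean(0))@V[0]).round(3))
f=np.load('pics/top0.npz');im,d=f['im'],f['d'];K,T=cam('top')
b=hsv(im,(100,90,40),(125,255,220)); 
i,s,c,l=max(blobs(b),key=lambda x:x[1][4] if 150<x[2][0]<320 else 0); mm=cv2.morphologyEx(l.astype(np.uint8),cv2.MORPH_CLOSE,np.ones((25,25)))
bx=cv2.boxPoints(cv2.minAreaRect(np.argwhere(mm>0)[:,::-1].astype(np.float32)))
C=np.array([onplane(K,T,p,.02) for p in bx]);print('plate',C.round(4).tolist(),np.linalg.norm(np.diff(C,axis=0),axis=1))
```

```text
[ 16 149 255] [ 16 150 255] [ 16 150 255] [109 101 141] [111  73 133]
top
org 80 [286.4 172.5] top pts 65 [ 0.5979 -0.0195  0.1206] zmax 0.1235 dir deg 178.5 ext 0.032
org 112 [191.5 177.6] top pts 94 [0.5875 0.1964 0.1206] zmax 0.1237 dir deg 154.1 ext 0.044
org 111 [199.1 215.2] top pts 96 [0.5004 0.1775 0.1211] zmax 0.1236 dir deg 179.7 ext 0.036
red 422 [251.2 235.2] top pts 403 [0.4543 0.0614 0.1459] zmax 0.1492 dir deg -169.0 ext 0.097
scene
org 186 [229.9 144.1] top pts 92 [0.5895 0.1923 0.1185] zmax 0.122 dir deg 155.5 ext 0.051
org 187 [202.3 160.5] top pts 98 [0.5033 0.1751 0.1186] zmax 0.1215 dir deg 178.4 ext 0.051
org 202 [276.1 200.7] top pts 109 [ 0.5888 -0.0223  0.1188] zmax 0.1219 dir deg 177.4 ext 0.054
red 456 [205.4 192.2] top pts 343 [0.4528 0.058  0.1444] zmax 0.1479 dir deg -169.6 ext 0.1
plate [[0.7031, 0.0985, 0.02], [0.7249, -0.0206, 0.02], [0.6339, -0.0354, 0.02], [0.6126, 0.0822, 0.02]] [0.12102699 0.09210882 0.11948693]
```

```bash
cat >> h.py <<'E'
def plan(target,yaw=None,step=.05):
    "rows (tool axes) for shift then turn; yaw = world angle (deg) of tool y, mod 180"
    o=get_obs();Rm=R.from_rotvec(o['ee_rot']).as_matrix()
    d=Rm.T@(np.array(target)-o['ee_pos']);n=max(1,int(np.ceil(np.linalg.norm(d)/step)))
    y0=np.degrees(np.arctan2(Rm[1,1],Rm[0,1]))
    s=f"t {o['t']:.2f} ee {o['ee_pos'].round(4)} q6 {o['joint_pos'][5]:.2f} yaw {y0:.1f} F {np.round(o['force'],1)} M {np.round(o['ft_torque'],2)} gap {o['finger_gap']:.4f} | shift {d.round(4)} = {n} x {(d/n).round(4)}"
    if yaw is not None: s+=f" turn {((y0-yaw+90)%180-90):.1f}"
    print(s)
E
python3 - <<'E'
from h import *
A=np.array([[-.042,.105],[.046,.105],[.002,-.105],[-.120,0]])
B=np.array([[.502,.1763],[.5883,.194],[.5915,-.021],[.4535,.0597]])
a,b=A-A.mean(0),B-B.mean(0)
th=np.arctan2((a[:,0]*b[:,1]-a[:,1]*b[:,0]).sum(),(a*b).sum());c,s=np.cos(th),np.sin(th)
Rm=np.array([[c,-s],[s,c]]);t=B.mean(0)-Rm@A.mean(0)
print(np.degrees(th),t,((Rm@A.T).T+t).round(4),((Rm@A.T).T+t-B).round(4))
f=np.load('pics/top0.npz');d=f['d'];K,T=cam('top');q=pts(K,T,d,np.ones_like(d,bool))
for lo,hi in (((.1,.28),(.3,.6)),((.3,.22),(.5,.35)),((.4,-.1),(.75,.25))):
    k=(q[:,0]>lo[0])&(q[:,0]<hi[0])&(q[:,1]>lo[1])&(q[:,1]<hi[1]);print(lo,hi,q[k][:,2].max().round(3))
plan((.505,.176,.25),89)
E
```

```text
12.381503971391973 [0.56729066 0.08272151] [[ 0.5038  0.1763]
 [ 0.5897  0.1951]
 [ 0.5918 -0.0194]
 [ 0.4501  0.057 ]] [[ 0.0018 -0.    ]
 [ 0.0014  0.0011]
 [ 0.0003  0.0016]
 [-0.0034 -0.0027]]
(0.1, 0.28) (0.3, 0.6) 0.378
(0.3, 0.22) (0.5, 0.35) 0.028
(0.4, -0.1) (0.75, 0.25) 0.155
t 0.15 ee [0.2351 0.497  0.2418] q6 1.57 yaw 64.7 F [ 0.  -0.6 -0.3] M [-0.02  0.01 -0.01] gap 0.0856 | shift [-0.3813 -0.1748 -0.0081] = 9 x [-0.0424 -0.0194 -0.0009] turn -24.3
```

Run:
```python
from h import *
f=np.load('pics/top0.npz');d=f['d'];K,T=cam('top')
o=get_obs()
for (u,v) in [(60,245),(60,270),(75,290),(60,320),(60,340),(95,280),(15,360),(40,370)]:
    print((u,v),pts(K,T,d,(np.add.outer(abs(np.arange(384)-v),abs(np.arange(512)-u))==0)).round(3))
p=np.linalg.inv(T)@np.r_[o['ee_pos'],1];print((K@p[:3])/p[2])
```

```text
(60, 245) [[0.435 0.479 0.138]]
(60, 270) [[0.381 0.477 0.137]]
(75, 290) [[0.337 0.453 0.109]]
(60, 320) [[0.282 0.446 0.191]]
(60, 340) [[0.243 0.444 0.192]]
(95, 280) [[0.357 0.434 0.042]]
(15, 360) [[0.23  0.46  0.328]]
(40, 370) [[0.208 0.429 0.3  ]]
[ 20.06478431 348.39740824   1.        ]
```

```bash
python3 -m creep '[0,0,0,-0.03,0, 0.4,-0.042,-0.0195,0,0, 0.4,-0.042,-0.0195,0,0, 0.4,-0.042,-0.0195,0,0, 0.4,-0.042,-0.0195,0,0, 0.4,-0.042,-0.0195,0,0, 0.4,-0.042,-0.0195,0,0, 0.4,-0.042,-0.0195,0,0, 0.4,-0.042,-0.0195,0,-8, 0.4,-0.042,-0.012,0.02,-8, 0.4,0,0,0,-8, 0.4,0,0,0,0]' 40
cat > look.py <<'E'
import sys
from h import *
# wrist look: orange/red blobs near, by ray onto depth-plane; arg: out name
o=get_obs();im,d=grab_frame('wrist');K,T=cam('wrist',o);np.savez('pics/%s.npz'%sys.argv[1],im=im,d=d,K=K,T=T)
cv2.imwrite('pics/%s.png'%sys.argv[1],im[:,:,::-1])
for nm,m in (('org',hsv(im,(8,120,90),(22,255,255))),('red',hsv(im,(0,150,80),(6,255,255))|hsv(im,(174,150,80),(180,255,255)))):
    for i,s,c,l in blobs(m,150):
        q=pts(K,T,d,l)
        if len(q)<50: continue
        zt=np.percentile(q[:,2],95)
        t=q[abs(q[:,2]-zt)<.004]
        w,h=cv2.minAreaRect((t[:,:2]*1000).astype(np.float32)),None
        ang=np.degrees(np.linalg.svd(t[:,:2]-t[:,:2].mean(0),full_matrices=False)[2][0]);v=np.linalg.svd(t[:,:2]-t[:,:2].mean(0),full_matrices=False)[2][0]
        print(nm,s,'rect c',np.round(w[0],1),'size',np.round(w[1],1),'ztop',zt.round(4),'dir',np.degrees(np.arctan(v[1]/v[0])).round(1))
plan(o['ee_pos'])
E
python3 look.py w1
```

```text
t: 1.65
ee_pos: [0.5088, 0.1881, 0.2518]
ee_rot: [-0.039, -3.14, 0.001]
force: [-0.2, -0.3, 0.2]
finger_gap: 0.0508
grip_force: 0.0
org [237 147  18  65 636] rect c [507.2 181.2] size [51.5 12.9] ztop 0.1229 dir -0.6
org [  25  237   33   60 1156] rect c [589.3 -14. ] size [11.  51.1] ztop 0.1221 dir -3.1
org [252 237  31  60 637] rect c [593.9 197.1] size [13. 53.] ztop 0.1225 dir -23.7
red [498   0  14  29 271] rect c [371.4 436.5] size [24.6  5.4] ztop 0.029 dir 23.4
red [  41   53   81  141 4902] rect c [455.3  64.8] size [98.1 20.3] ztop 0.149 dir 10.7
t 1.70 ee [0.5086 0.1885 0.2522] q6 0.38 yaw 88.5 F [-0.6 -0.1  0.9] M [ 0.05 -0.02 -0.01] gap 0.0516 | shift [-0.0002 -0.0004  0.0004] = 1 x [-0.0002 -0.0004  0.0004]
```

View pics/w1.png

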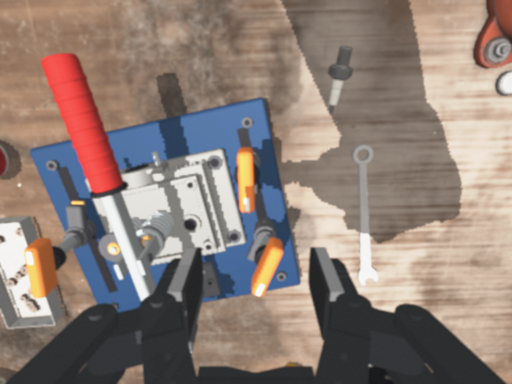

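The wrist view shows knob a at (245,180), knob b at (265,265), knob c at (40,268) and the red grip at (82,120). The sizes and heights agree: bars 52x13 mm, tops at 122 mm, grip top at 149 mm, rig yaw about 10.8°. I'll hover over a and refine.

```bash
python3 -m creep '[0.4,0.0015,-0.0045,0.05,0, 0.4,0.001,-0.0045,0.05,0,0.4,0,0,0,0,0.4,0,0,0,0]' ; python3 look.py w2
python3 -c "
from h import *
plan((.506,.179,.109),89)"
```

```text
t: 2.2
ee_pos: [0.5066, 0.1803, 0.1548]
ee_rot: [0.037, 3.139, 0.002]
force: [0.2, 1.3, -0.1]
finger_gap: 0.0512
grip_force: 0.0
org [ 241  183   27   96 1642] rect c [507.6 181. ] size [53.3 12.9] ztop 0.123 dir -0.5
org [ 261  304   46   68 1363] rect c [587.8 199.6] size [12.9 42. ] ztop 0.1224 dir -28.5
red [   0   89   68  174 6063] rect c [474.7  69.1] size [58.8 20.3] ztop 0.1485 dir 2.8
t 2.25 ee [0.507  0.1804 0.1553] q6 0.37 yaw 88.7 F [0.2 0.1 0.5] M [-0.03  0.   -0.03] gap 0.0510 | shift [ 0.0004 -0.0001  0.0004] = 1 x [ 0.0004 -0.0001  0.0004]
t 2.25 ee [0.507  0.1804 0.1553] q6 0.37 yaw 88.7 F [0.2 0.1 0.5] M [-0.03  0.   -0.03] gap 0.0510 | shift [ 0.0012 -0.0015  0.0463] = 1 x [ 0.0012 -0.0015  0.0463] turn -0.3
```

View pics/w2.png

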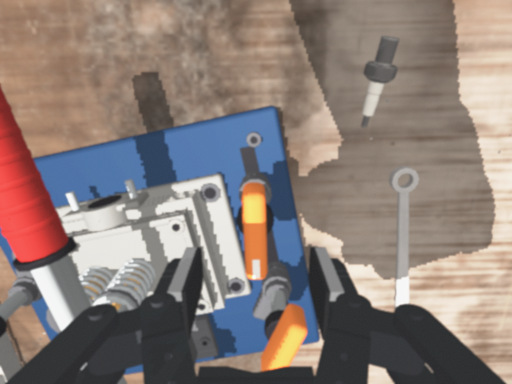

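Knob a's bar, at (255,230), lies centred between the fingers at (195..315). I'll descend and grip it.

```bash
python3 -m creep '[0.4,0,0,0.023,0, 0.4,0,0,0.0225,0, 0.4,0,0,0,0, 1,0,0,0,0, 1,0,0,0,0, 1,0,0,0,0, 1,0,0,0,0]' 40; python3 -c "
from h import *
plan((.506,.179,.109),89)"
```

```text
t: 3.12
ee_pos: [0.5072, 0.18, 0.1094]
ee_rot: [0.036, 3.138, 0.002]
force: [-1.9, 0.0, 8.1]
finger_gap: 0.012
grip_force: 44.1
t 3.12 ee [0.5072 0.18   0.1094] q6 0.36 yaw 88.7 F [-1.9  0.   8.1] M [-0.13  0.14  0.04] gap 0.0120 | shift [ 0.0011 -0.001   0.0004] = 1 x [ 0.0011 -0.001   0.0004] turn -0.3
```

```bash
python3 -m creep '[1,0,0,0,10, 1,0,0,0,10, 1,0,0,0,10,1,0,0,0,10, 1,0,0,0,10, 1,0,0,0,10, 1,0,0,0,10, 1,0,0,0,0]'; python3 -c "
from h import *
plan((.507,.18,.109),10.8)"; python3 -m creep '[1,0,0,0,4,1,0,0,0,4,1,0,0,0,0]'; python3 -c "
from h import *
plan((.507,.18,.109),10.8)"
```

```text
t: 4.12
ee_pos: [0.5072, 0.1801, 0.1094]
ee_rot: [1.833, 2.548, 0.005]
force: [-0.5, 1.1, 8.3]
finger_gap: 0.0126
grip_force: 43.7
t 4.12 ee [0.5072 0.1801 0.1094] q6 1.59 yaw 18.5 F [-0.5  1.1  8.3] M [-0.07  0.24 -0.14] gap 0.0126 | shift [-0.0001 -0.0002  0.0004] = 1 x [-0.0001 -0.0002  0.0004] turn 7.7
t: 4.5
ee_pos: [0.5072, 0.1801, 0.1094]
ee_rot: [2.005, 2.416, 0.006]
force: [-0.8, -0.4, 8.5]
finger_gap: 0.0122
grip_force: 43.7
t 4.50 ee [0.5072 0.1801 0.1094] q6 1.73 yaw 10.6 F [-0.8 -0.4  8.5] M [-0.07  0.24 -0.17] gap 0.0122 | shift [-0.0001 -0.0002  0.0004] = 1 x [-0.0001 -0.0002  0.0004] turn -0.2
```

```bash
for i in 1 2; do python3 -m creep '[1,0,0,0,2,1,0,0,0,0]' >/dev/null; python3 -c "
from h import *
plan((.507,.18,.109),10.8)"; done
```

```text
t 4.75 ee [0.5072 0.1801 0.1094] q6 1.76 yaw 8.7 F [ 0.6 -0.5  7.9] M [-0.18  0.13  0.95] gap 0.0124 | shift [-0.0001 -0.0002  0.0004] = 1 x [-0.0001 -0.0002  0.0004] turn -2.1
t 5.00 ee [0.5072 0.1801 0.1095] q6 1.79 yaw 6.8 F [ 0.7 -0.7  8.3] M [-0.23  0.14  1.6 ] gap 0.0125 | shift [-0.0001 -0.0002  0.0005] = 1 x [-0.0001 -0.0002  0.0005] turn -4.0
```

Knob a hit its hard stop: the moment jumped to 1.6 N m near yaw 9°. I'll release it and move to b.

```bash
python3 -m creep '[0.4,0,0,0,0,0.4,0,0,0,0,0.4,0,0,-0.023,0,0.4,0,0,-0.023,0,0.4,0,0,0,-10,0.4,0,0,0,-10,0.4,0,0,0,-10,0.4,0,0,0,-10,0.4,0,0,0,-10,0.4,0,0,0,-8,0.4,0,0,0,0]'; python3 -c "
from h import *
plan((.5937,.197,.155),65)"
```

```text
t: 6.38
ee_pos: [0.5059, 0.1796, 0.1528]
ee_rot: [-0.69, -3.065, 0.0]
force: [0.5, -0.1, 0.6]
finger_gap: 0.0514
grip_force: 0.0
t 6.38 ee [0.5059 0.1796 0.1528] q6 0.78 yaw 64.6 F [ 0.5 -0.1  0.6] M [ 0.02  0.03 -0.01] gap 0.0514 | shift [-0.0718  0.0533 -0.0023] = 2 x [-0.0359  0.0267 -0.0011] turn -0.4
```

```bash
python3 -m creep '[0.4,-0.036,0.0265,0,0,0.4,-0.036,0.0265,0,0,0.4,0,0,0,0,0.4,0,0,0,0]'; python3 look.py w3
```

```text
t: 6.88
ee_pos: [0.5934, 0.1966, 0.1524]
ee_rot: [-0.692, -3.063, 0.001]
force: [0.2, -0.3, -0.8]
finger_gap: 0.0515
grip_force: 0.0
org [ 103   67   99   81 1766] rect c [508.2 181.6] size [13.  53.1] ztop 0.1226 dir -78.8
org [ 241  183   27   99 1958] rect c [594.  197.6] size [12.7 53.6] ztop 0.123 dir -23.1
org [368 365  27  19 240] rect c [621.8 233.3] size [8.6 1.5] ztop 0.1991 dir 16.4
t 6.92 ee [0.5932 0.1966 0.1529] q6 0.76 yaw 64.6 F [-0.3  0.7 -0.4] M [-0.03 -0.01 -0.01] gap 0.0513 | shift [-0.0002  0.0001  0.0005] = 1 x [-0.0002  0.0001  0.0005]
```

View pics/w3.png

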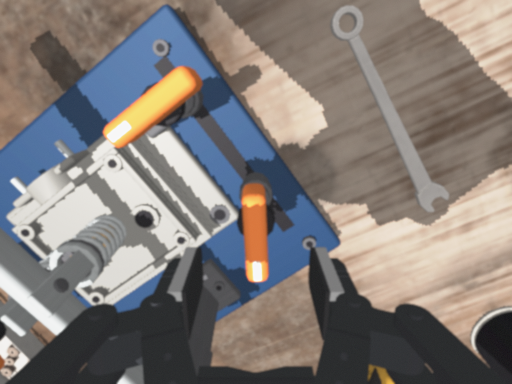

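Knob a now points along -78.8°, square to the lever, with its dog over the flange. Knob b's bar at (256,232) is centred between the fingers. I'll grip b and turn it about 56°.

```bash
python3 -m creep '[0.4,0,0,0.022,-2.3,0.4,0,0,0.0215,0,0.4,0,0,0,0,1,0,0,0,0,1,0,0,0,0,1,0,0,0,0,1,0,0,0,0]' 40;  python3 -m creep '[1,0,0,0,10,1,0,0,0,10,1,0,0,0,10,1,0,0,0,10,1,0,0,0,10,1,0,0,0,4,1,0,0,0,0]' >/dev/null; python3 -c "
from h import *
plan((.594,.197,.1095),11)";for i in 1 2; do python3 -m creep '[1,0,0,0,3,1,0,0,0,0]' >/dev/null; python3 -c "
from h import *
plan((.594,.197,.1095),11)"; done
```

```text
t: 7.8
ee_pos: [0.5939, 0.1964, 0.1109]
ee_rot: [0.627, 3.077, -0.0]
force: [-2.8, -2.3, 5.7]
finger_gap: 0.0123
grip_force: 40.1
t 8.68 ee [0.5938 0.1962 0.1108] q6 1.67 yaw 12.9 F [-4.1 -3.7  7. ] M [-0.81  0.82 -0.08] gap 0.0120 | shift [0.0007 0.0004 0.0013] = 1 x [0.0007 0.0004 0.0013] turn 1.9
t 8.93 ee [0.5938 0.1962 0.1108] q6 1.72 yaw 10.0 F [-4.1 -4.3  6.2] M [-0.89  0.79  0.51] gap 0.0121 | shift [0.0007 0.0003 0.0013] = 1 x [0.0007 0.0003 0.0013] turn -1.0
t 9.18 ee [0.5938 0.1963 0.1109] q6 1.77 yaw 7.0 F [-3.8 -4.4  7.7] M [-0.98  0.73  1.54] gap 0.0120 | shift [0.0007 0.0003 0.0014] = 1 x [0.0007 0.0003 0.0014] turn -4.0
```

```bash
python3 -m creep '[0.4,0,0,0,0,0.4,0,0,0,0,0.4,0,0,-0.05,0,0.4,0,0,-0.05,-10,0.4,0,0,0,-10,0.4,0,0,0,-10,0.4,0,0,0,-10,0.4,0,0,0,-10,0.4,0,0,0,-10,0.4,0,0,0,-10,0.4,0,0,0,-10,0.4,0,0,0,0]'; python3 -c "
from h import *
plan((.5905,-.017,.21),87)"
```

```text
t: 10.68
ee_pos: [0.5938, 0.1968, 0.2092]
ee_rot: [-0.085, -3.14, -0.0]
force: [1.1, -0.7, -0.5]
finger_gap: 0.0515
grip_force: 0.0
t 10.68 ee [0.5938 0.1968 0.2092] q6 0.37 yaw 86.9 F [ 1.1 -0.7 -0.5] M [ 0.01 -0.04 -0.04] gap 0.0515 | shift [-0.0082 -0.2136 -0.0008] = 5 x [-0.0016 -0.0427 -0.0002] turn -0.1
```

```bash
python3 -m creep '[0.4,-0.0016,-0.0427,0,0,0.4,-0.0016,-0.0427,0,0,0.4,-0.0016,-0.0427,0,0,0.4,-0.0016,-0.0427,0,0,0.4,-0.0016,-0.0427,0,0,0.4,0,0,0.05,0,0.4,0,0,0,0,0.4,0,0,0,0]'; python3 look.py w4
```

```text
t: 11.68
ee_pos: [0.5909, -0.0165, 0.1609]
ee_rot: [0.085, 3.139, 0.0]
force: [-0.8, 0.2, 0.8]
finger_gap: 0.0512
grip_force: 0.0
org [ 241  177   25   94 1789] rect c [590. -17.] size [12.8 52.4] ztop 0.1231 dir -5.3
org [356 181  20  19 153] rect c [574.8  51.8] size [10.4 11.3] ztop 0.1054 dir -46.5
red [ 410    0   71   64 3811] rect c [492.7  69.8] size [22.8 20.1] ztop 0.149 dir 20.8
red [126  62  16  44 321] rect c [ 507.3 -106. ] size [ 6.  29.5] ztop 0.0273 dir -4.7
t 11.72 ee [ 0.5913 -0.0164  0.1614] q6 0.03 yaw 86.9 F [-0.4  0.1  0.6] M [ 0.04 -0.04 -0.01] gap 0.0513 | shift [ 0.0004 -0.0001  0.0006] = 1 x [ 0.0004 -0.0001  0.0006]
```

View pics/w4.png

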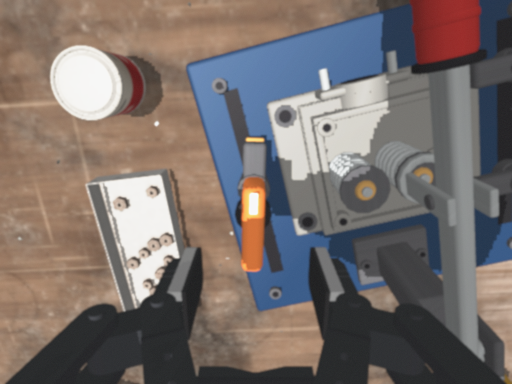

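Knob c's bar at (254,224) is centred, with the tray at (140,235) and the tin at (95,80) both clear of the fingers. I'll grip c and turn it about 74°.

```bash
python3 -m creep '[0.4,0.001,-0.0005,0.026,2.2,0.4,0,0,0.0255,0,0.4,0,0,0,0,1,0,0,0,0,1,0,0,0,0,1,0,0,0,0,1,0,0,0,0]' 40;  python3 -m creep '[1,0,0,0,10,1,0,0,0,10,1,0,0,0,10,1,0,0,0,10,1,0,0,0,10,1,0,0,0,10,1,0,0,0,10,1,0,0,0,2,1,0,0,0,0]' >/dev/null; python3 -c "
from h import *
plan((.59,-.017,.1095),11)";for i in 1 2; do python3 -m creep '[1,0,0,0,3,1,0,0,0,0]' >/dev/null; python3 -c "
from h import *
plan((.59,-.017,.1095),11)"; done
```

```text
t: 12.6
ee_pos: [0.5902, -0.0181, 0.1097]
ee_rot: [0.144, 3.136, -0.002]
force: [-0.6, -4.1, 6.1]
finger_gap: 0.012
grip_force: 41.0
t 13.72 ee [ 0.5899 -0.0185  0.1097] q6 1.32 yaw 12.7 F [-3.1 -6.2  6.7] M [-1.22  0.64 -0.14] gap 0.0122 | shift [0.0015 0.0005 0.0002] = 1 x [0.0015 0.0005 0.0002] turn 1.7
t 13.97 ee [ 0.5899 -0.0185  0.1097] q6 1.37 yaw 9.7 F [-3.1 -7.   7.2] M [-1.39  0.67  0.57] gap 0.0121 | shift [0.0015 0.0004 0.0002] = 1 x [0.0015 0.0004 0.0002] turn -1.3
t 14.22 ee [ 0.5899 -0.0185  0.1098] q6 1.42 yaw 6.8 F [-3.3 -7.2  7.1] M [-1.51  0.67  1.69] gap 0.0123 | shift [0.0015 0.0003 0.0003] = 1 x [0.0015 0.0003 0.0003] turn -4.2
```

```bash
python3 -m creep '[0.4,0,0,0,0,0.4,0,0,0,0,0.4,0,0,-0.05,0,0.4,0,0,-0.06,-10,0.4,0,0,0,-10,0.4,0,0,0,-10,0.4,0,0,0,-10,0.4,0,0,0,-10,0.4,0,0,0,-10,0.4,0,0,0,-10,0.4,0,0,0,-10,0.4,0,0,0,-10]'; python3 -m creep '[0.4,0,0,0,-4,0.4,0,0,0,0]'; python3 -c "
from h import *
plan((.432,.0595,.21),101)"
```

```text
t: 15.72
ee_pos: [0.5896, -0.0171, 0.2177]
ee_rot: [0.195, -3.135, -0.0]
force: [0.1, -0.3, -0.4]
finger_gap: 0.0515
grip_force: 0.0
t: 15.98
ee_pos: [0.5896, -0.0172, 0.2177]
ee_rot: [0.294, -3.128, -0.0]
force: [0.6, -0.5, 0.6]
finger_gap: 0.0512
grip_force: 0.0
t 15.97 ee [ 0.5896 -0.0172  0.2177] q6 -0.22 yaw 100.8 F [ 0.6 -0.5  0.6] M [ 0.    0.05 -0.03] gap 0.0512 | shift [0.1405 0.1047 0.0077] = 4 x [0.0351 0.0262 0.0019] turn -0.2
```

```bash
python3 -m creep '[0.4,0.035,0.026,0,0,0.4,0.035,0.026,0,0,0.4,0.035,0.026,0,0,0.4,0.0355,0.0265,0,0,0.4,0,0,0,0,0.4,0,0,0,0]'>/dev/null; python3 look.py w5
python3 - <<'E'
from h import *
a=[]
for n in ['top','scene']:
    im,d=grab_frame(n);K,T=cam(n);print(n)
    for i,s,c,l in blobs(hsv(im,(8,140,120),(22,255,255)),25):
        q=pts(K,T,d,l)
        if len(q)<15 or abs(np.percentile(q[:,2],95)-.122)>.01: continue
        t=q[q[:,2]>np.percentile(q[:,2],90)-.008];v=np.linalg.svd(t[:,:2]-t[:,:2].mean(0),full_matrices=False)[2][0]
        print(t.mean(0).round(3),np.degrees(np.arctan(v[1]/v[0])).round(1))
    a.append(im)
w=cv2.imread('pics/w5.png')[:,:,::-1]
cv2.imwrite('pics/c.png',np.hstack([w[:,:400],cv2.resize(a[1][80:280,130:340],(400,384))])[:,:,::-1])
E
```

```text
org [ 355  285   57   28 1038] rect c [416.2 102.2] size [ 5.8 16.4] ztop 0.2517 dir 73.5
org [366 364  30  20 383] rect c [411.8  83.6] size [1.4 2.4] ztop 0.2874 dir 87.1
red [ 237  168   36  136 4302] rect c [455.7  64.3] size [99.  20.4] ztop 0.149 dir 10.6
red [ 71 175  26  36 251] rect c [ 495.3 -110.4] size [36.   8.7] ztop 0.027 dir 28.4
t 16.77 ee [0.4326 0.0589 0.2178] q6 -0.05 yaw 100.7 F [ 0.5  0.3 -0.3] M [-0.02 -0.04  0.04] gap 0.0506 | shift [ 0.0001  0.0002 -0.0002] = 1 x [ 0.0001  0.0002 -0.0002]
top
[0.593 0.2   0.121] -83.7
[ 0.593 -0.036  0.121] -70.9
scene
[0.59  0.193 0.119] -81.2
[ 0.587 -0.024  0.119] -75.4
```

View pics/c.png

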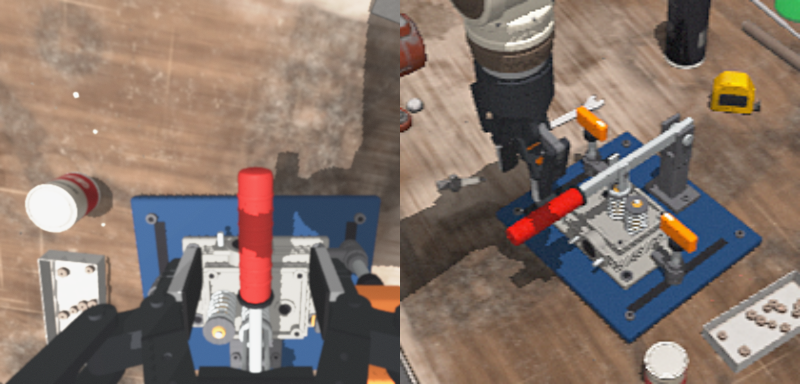

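Knobs b and c both lie square to the lever in the scene view, at about (592,122) and (678,233). The red grip at (255,235) is centred between the fingers, and tray, tin and spanner look untouched. I'll straddle the grip.

```bash
python3 -c "
from h import *
plan((.4545,.064,.128),100.8)"; python3 -m creep '[0.4,-0.0112,0.0005,0.045,0,0.4,-0.0112,0.0005,0.045,0,0.4,0,0,0,0,0.4,0,0,0,0]'; python3 -m creep '[0.8,0,0,0,0,0.8,0,0,0,0,0.8,0,0,0,0,0.8,0,0,0,0]' 30; python3 -c "
from h import *
plan((.4545,.064,.128),100.8)"
```

```text
t 16.88 ee [0.4326 0.0587 0.2175] q6 -0.05 yaw 100.7 F [ 0.6 -0.  -0. ] M [-0.03  0.04  0.01] gap 0.0511 | shift [-0.0225  0.0011  0.0895] = 2 x [-0.0113  0.0006  0.0448] turn -0.1
t: 17.38
ee_pos: [0.4541, 0.064, 0.1292]
ee_rot: [-0.294, 3.127, 0.0]
force: [-0.2, 0.2, 0.3]
finger_gap: 0.0508
grip_force: 0.0
t: 17.88
ee_pos: [0.4547, 0.0631, 0.1297]
ee_rot: [-0.294, 3.125, -0.004]
force: [0.9, -7.7, 5.2]
finger_gap: 0.0233
grip_force: 30.4
t 17.88 ee [0.4547 0.0631 0.1297] q6 -0.05 yaw 100.7 F [ 0.9 -7.7  5.2] M [-1.54 -0.15  0.04] gap 0.0233 | shift [0.     0.0009 0.0017] = 1 x [0.     0.0009 0.0017] turn -0.1
```

```bash
cat > lev.py <<'E'
from h import *
# lever pitch: fit bar/grip top line from red + depth, in rig axes
th=np.radians(10.8);ex=np.array([np.cos(th),np.sin(th)]);ey=np.array([-ex[1],ex[0]]);O=np.array([.5695,.0855])
def grip(im,d,K,T):
    r=hsv(im,(0,150,60),(6,255,255))|hsv(im,(174,150,60),(180,255,255))
    q=pts(K,T,d,r>0);p=np.c_[(q[:,:2]-O)@ex,(q[:,:2]-O)@ey,q[:,2]]
    p=p[(abs(p[:,1])<.02)&(p[:,0]<-.065)&(p[:,0]>-.18)&(p[:,2]>.06)]
    out=[]
    for x in (-.16,-.15,-.14,-.13,-.12,-.11,-.10,-.09,-.08):
        k=abs(p[:,0]-x)<.005
        out.append(round(float(np.percentile(p[k,2],92)),4) if k.sum()>8 else None)
    return out
if __name__=='__main__':
    o=get_obs()
    for n in ('scene','wrist'):
        f=np.load('pics/scene0.npz' if n=='scene' else 'pics/w5.npz')
        K,T=cam(n,o)
        print(n,'rest',grip(f['im'],f['d'],*( (K,T) if n=='scene' else (f['K'],f['T']))))
        im,d=grab_frame(n);print(n,'now ',grip(im,d,K,T))
    plan(o['ee_pos'])
E
python3 lev.py
```

```text
scene rest [0.1476, 0.1471, 0.1477, 0.1473, 0.1473, 0.1476, 0.1476, 0.1473, 0.1477]
scene now  [0.1477, 0.1461, 0.1472, 0.1552, None, None, None, None, None]
wrist rest [0.1484, 0.1488, 0.1489, 0.1488, 0.1488, 0.1489, 0.1488, 0.1486, 0.1488]
wrist now  [0.1483, 0.1486, 0.1486, 0.1488, 0.1486, 0.1486, 0.1486, 0.1487, 0.1486]
t 17.98 ee [0.4547 0.0631 0.1297] q6 -0.05 yaw 100.7 F [ 0.1 -7.6  5.2] M [-1.5  -0.15  0.05] gap 0.0230 | shift [0. 0. 0.] = 1 x [0. 0. 0.]
```

The wrist depth shows the lever still at rest. I'll press 22 mm first, then check.

```bash
python3 -m creep '[0.8,0,-0.001,0.003,0,0.8,0,0,0.004,0,0.8,-0.0005,0,0.005,0,0.8,-0.0005,0,0.005,0,0.8,0,0,0.005,0,0.8,0,0,0,0,0.8,0,0,0,0]' 30; python3 lev.py
```

```text
t: 18.85
ee_pos: [0.4559, 0.0633, 0.1087]
ee_rot: [-0.295, 3.124, -0.001]
force: [-3.2, -0.8, 13.5]
finger_gap: 0.0231
grip_force: 31.6
scene rest [0.1476, 0.1471, 0.1477, 0.1473, 0.1473, 0.1476, 0.1476, 0.1473, 0.1477]
scene now  [0.1236, 0.1244, 0.1239, 0.1264, 0.1263, None, None, None, None]
wrist rest [0.1484, 0.1488, 0.1489, 0.1488, 0.1488, 0.1489, 0.1488, 0.1486, 0.1488]
wrist now  [0.123, 0.1249, 0.1259, 0.1271, 0.1281, 0.1288, 0.1297, 0.1307, 0.1314]
t 18.95 ee [0.4559 0.0633 0.1087] q6 -0.05 yaw 100.8 F [-4.4 -1.8 12.7] M [-0.42  0.47 -0.04] gap 0.0226 | shift [-0.  0.  0.] = 1 x [-0.  0.  0.]
```

```bash
python3 -m creep '[0.8,-0.0005,0,0.003,0,0.8,0,0,0.0028,0,0.8,0,0,0,0,0.8,0,0,0,0,0.8,0,0,0,0,0.8,0,0,0,0]' 30; python3 lev.py
python3 - <<'E'
from h import *
im,d=grab_frame('scene');cv2.imwrite('pics/e.png',cv2.resize(im[90:270,110:340],(690,540))[:,:,::-1])
E
```

```text
t: 19.7
ee_pos: [0.4565, 0.0634, 0.1032]
ee_rot: [-0.295, 3.123, -0.0]
force: [-4.5, -1.9, 14.6]
finger_gap: 0.023
grip_force: 32.0
scene rest [0.1476, 0.1471, 0.1477, 0.1473, 0.1473, 0.1476, 0.1476, 0.1473, 0.1477]
scene now  [0.1172, 0.1178, 0.1194, 0.1252, 0.122, None, None, None, None]
wrist rest [0.1484, 0.1488, 0.1489, 0.1488, 0.1488, 0.1489, 0.1488, 0.1486, 0.1488]
wrist now  [0.1166, 0.1188, 0.1202, 0.1215, 0.1227, 0.1238, 0.1249, 0.126, 0.127]
t 19.80 ee [0.4565 0.0634 0.1032] q6 -0.05 yaw 100.8 F [-4.6 -2.8 15.3] M [-0.37  0.5   0.05] gap 0.0228 | shift [0. 0. 0.] = 1 x [0. 0. 0.]
```

View pics/e.png

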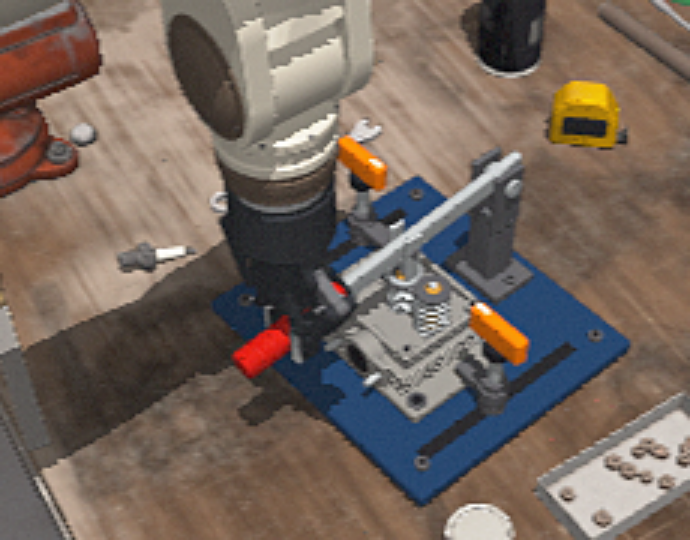

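The lever is held down at (290,330). The grip has dropped 26.1 mm, so the spring is compressed by about 12 mm at 15 N. All clamps are square to the lever, and the tray, tin, plug and spanner are undisturbed.

```bash
python3 -c "
from cell import close_job
print(close_job())"
```

```text
the job is handed in; nothing more can be done
None
```

All three knobs were turned home against their stops before I touched the lever, and it's now held steadily with the spring compressed about 12 mm, from the measured grip drop; the job was handed in at about 20 s, and I saw nothing beside the rig disturbed.

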